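# Hang the washed pestle to drain over its drip tray

## Robot

A 6-joint arm with a two-finger parallel gripper is mounted at the origin on the work surface. World frame = base frame: x ahead of the robot, y to its left, z up, the work surface at z = 0. Lengths are in m, angles in degrees, forces in N, time in s.
With the tool pointing down it reaches from about 0.3 to 0.85 m from the base axis. Payload 4.2 kg.
Tool frame: the origin (TCP) lies midway between the tips of the shut fingers; the grasp point (between the pads) lies 19 mm behind it; z points along the fingers, y is the line along which they close (so a half turn about z gives the same grasp; the last joint's range is limited). The gripper opens to 91 mm and grips with 3 to 60 N. Pads are 32 mm wide; open, the fingers measure 118 mm over their backs; the gripper's body (76 mm by 178 mm) begins 60 mm behind the grasp point.
Start: joints at [-67.781, 18.312, 89.639, -0, 72.044, -1.146], TCP at [0.228, -0.528, 0.214] pointing down, gripper open.
Joint ranges: [-177.97, 177.97], [-48.28, 115.42], [12.27, 149.76], [-77.06, 257.06], [2.81, 150.46], [-146.56, 146.56]. Speed limits (degrees/s): [147.25, 147.25, 180, 180, 180, 180].

## Interface

Orientations are given as a 3x3 rotation matrix whose columns are the frame's x, y, z axes.
In Python, from bench import arm gives the robot as it stands. Calls block until the motion is done:
- arm.goto(position, orientation): joint-space move of the TCP to a pose.
- arm.line_to(position, frame=None, v=0.15): straight line of the TCP; frame=None keeps the orientation; v is the mean speed in m/s.
- arm.move_joints(angles): joint-space move.
- arm.grip(opening, strength=None): finger opening in m; strength is the grip in N (None keeps the last); returns when the fingers have stopped.
- arm.sleep(seconds).
- arm.inverse_kinematics(position, orientation): joint angles nearest the present ones, or None.
- arm.get_state(): the state.
- arm.camera(name): name is "side" or "top" or "wrist"; returns a dict with "color" (480x640x3 uint8, blue, green, red), "fx", "fy", "cx", "cy" (pixels), "pose" (4x4, takes a point from camera to world coordinates); the wrist camera has in their place "mount" (4x4, takes a point from camera to tool coordinates, whose origin is the TCP and whose axes are the flange's). Camera axes: x right, y down, z forward; pixel columns grow to the right and rows downward; lengths in m; the calibration is good to about 2 mm. A picture is of the moment at which its call begins: read the wrist's pose just before it. There is no depth.
A pose or a line that the arm cannot do raises arm.MotionError and nothing moves.
- arm.close_job(): hands the job in; it is judged then, once.
The state is a dict: "time": time; "joint_pos": joint angles; "dq": joint speeds; "tau": joint torques, N m; "ee_pos": TCP position; "eef_rot": TCP orientation; "force": force on the tool from outside, world axes, zero at the start; "moment": the same for the moment, N m; "gripper_width": finger opening in m; "grip_force": force on a finger pad.
Only numpy, scipy, OpenCV 4.12 (cv2) and the standard library are available. Lean on these libraries where they do the work, as an engineer would, in place of code of your own. Each camera call takes 0.05 s, during which the arm holds its last target. There are 200 camera calls.

## Task

The washed pestle is leaning in the steel beaker. First slide the drip tray along the bench, without lifting it, until it is centred under the smaller of the two rings. Then take the pestle out of the beaker and lower it handle-first through that ring, without letting it drop, until its head rests in the ring and it hangs there upright. Leave the beaker standing in its place and the mortar, tube rack and wash bottle undisturbed.

Things in the scene. Friction and masses are not known exactly. Their poses are not given: they have to be found in the camera images.
- pestle: White porcelain pestle, 177 mm, 0.23 kg, loose, at first leaning about 25 deg in the beaker, head up and out. Origin: centre of the handle's end; own z runs from there to the head. Round about z: handle dia 17 mm at the end, 22 at z=115 mm; shoulder widens to 40 at z=133; head 40-42 mm wide to z=158, rounded top at 177. Centre of mass near z=110.
- pestle_head (a point): On the pestle's axis in the middle of its head, at z = 153 mm from the handle's end; the head is 41 mm across here, a good place to grip.
- pestle_neck (a point): On the pestle's axis at z = 125 mm from the handle's end, on the shoulder: the diameter here is 32 mm, so this point lies at the centre of the small ring's upper face when the pestle hangs in it.
- small_ring (a point): Centre of the small steel ring at its upper face, 165 mm above the bench; level, hole 32 mm, outside 44 mm, 9 mm thick, open through. Own x points along its arm (9 mm rod) to its upright, 130 mm away: rod dia 12, 266 mm tall, with a boss head about 30 x 70 x 40 mm (x, y, z) at ring height and a flat foot 60 mm in diameter, 8 mm high. Fixed.
- large_ring (a point): The same point of a like stand with a larger ring: hole 72 mm, outside 84 mm, at the same height; the whole pestle would fall through it. Fixed; not to be used.
- tray: Shallow rectangular steel drip tray, 120 (own x) by 110 mm (own y), 20 mm high, walls and floor 4 mm, open on top, 0.3 kg, loose. Origin: centre of its underside; z up. It starts 75 to 115 mm from the small ring seen from above, on the side away from the upright, own x within 0.25 rad of the ring's x. It slides easily and stays where left.
- beaker: Plain steel beaker, outside diameter 70 mm, 100 mm high, wall 3 mm, floor 5 mm thick, 0.5 kg, loose, holding the pestle. Origin: centre of its underside; z up.
- mortar: White porcelain mortar bowl, 110 mm across its rim, 65 mm high, loose, standing below or just in front of the large ring. Origin: centre of its underside.
- tube_rack: Black rack 70 x 180 mm, 91 mm high to the caps of its sample tubes, loose, standing to the left. Origin: centre of its underside.
- wash_bottle: White plastic wash bottle with a bent spout, 66 mm in diameter, 190 mm high, loose, standing to the right beyond the beaker. Origin: centre of its underside.

How it is judged (in metres and radians):
On the way, in this order (a step that is already met when the one before it is completed fails the run):
1. the drip tray lies flat on the bench, centred under the small ring (horizontal distance between tray and small_ring below 0.035 m and height (world z) of tray below 0.006 m and angle between tray's own z axis and vertical below 0.05 rad), for 0.2 s.
2. the pestle hangs handle-down in the small ring, its shoulder seated (horizontal distance between pestle_neck and small_ring below 0.007 m and z of pestle_neck in the frame of small_ring between -0.007 and 0.007 m and angle between pestle's own z axis and vertical below 0.15 rad), for 0.2 s.
At the end, for the whole second after the job is handed in: Pestle at rest, released, handle down in the small ring: pestle_neck within 7 mm of the ring's centre sideways and in height, axis within 0.15 rad of vertical. Tray flat on the bench, centre within 35 mm of the ring's centre seen from above. Beaker upright on the bench (all of step 1 and all of step 2 and linear speed of pestle below 0.02 m/s and contact force between pestle and the fingers below 0.05 N and angle between beaker's own z axis and vertical below 0.1 rad and height (world z) of beaker below 0.006 m); the robot touches nothing.
It fails at once if the pestle is let go over the ring before its head is down (more than 12 mm above its seat) (horizontal distance between pestle_neck and small_ring below 0.05 m and z of pestle_neck in the frame of small_ring above 0.012 m and contact force between pestle and the fingers below 0.05 N).
It fails at once if the tray is lifted or tipped (20 mm or 0.25 rad) (height (world z) of tray above 0.02 m or angle between tray's own z axis and vertical above 0.25 rad).
It fails at once if the beaker is tipped over or shifted by more than 50 mm (distance of beaker from where it was at the start of the episode above 0.05 m or angle between beaker's own z axis and vertical above 0.5 rad).
It fails at once if the mortar, tube rack or wash bottle is shifted by more than 30 mm (distance of any of mortar, tube_rack, wash_bottle from where it was at the start of the episode above 0.03 m).
It also fails if it takes over 67 s, if anything falls off the work surface, if the arm or the gripper's body presses on something with over 40 N, if the wrist force passes 120 N, or if a joint passes its speed limit or range.

## Working session

There is one attempt and no reset: what is moved stays moved. The work goes in short steps, each a Python script; the robot and the scene stay as the last script left them, time stands still between calls to the robot, and variables do not carry over. Pictures are saved under pics/ and viewed, at most 10 in all, crops included, and the job is handed in when it is done.

```bash
ls; mkdir -p pics; python3 - <<'E'
from bench import arm
import cv2, numpy as np
np.set_printoptions(precision=4,suppress=True)
for n in ("side","top","wrist"):
    c=arm.camera(n); cv2.imwrite(f"pics/{n}0.png",c["color"]); print(n,c["fx"],c["fy"],c["cx"],c["cy"]); print(c.get("pose",c.get("mount")))
print(arm.get_state())
E
```

```text
bench.py
pics
side 524.8645088009549 524.8645088009549 327.70594506587656 246.82984915374652
[[-0.8892 -0.263   0.3743 -0.0502]
 [-0.4569  0.4708 -0.7547  1.1417]
 [ 0.0223 -0.8421 -0.5388  0.9537]
 [ 0.      0.      0.      1.    ]]
top 477.90717376833396 477.90717376833396 325.5516541394094 246.80965939423288
[[ 0.014  -0.9955  0.0941  0.4335]
 [-0.9998 -0.0129  0.0126 -0.0206]
 [-0.0114 -0.0942 -0.9955  1.2511]
 [ 0.      0.      0.      1.    ]]
wrist 424.6387453810415 424.6387453810415 325.708866190409 229.4987931755438
[[-0.0002 -0.9586 -0.2848  0.0799]
 [ 1.      0.     -0.0007  0.0005]
 [ 0.0007 -0.2848  0.9586 -0.171 ]
 [ 0.      0.      0.      1.    ]]
{'time': 0.15, 'joint_pos': array([-67.7818,  18.3427,  89.6902,  -0.0018,  72.043 ,  -1.1434]), 'dq': array([-0.0093, -0.1178, -0.1181, -0.0678,  0.0661, -0.0457]), 'tau': array([ -0.0002, -41.2775, -23.2155,   0.0728,   0.0433,  -0.0001]), 'ee_pos': array([ 0.2279, -0.5275,  0.2133]), 'eef_rot': array([[ 0.918 ,  0.3965, -0.0005],
       [ 0.3965, -0.918 ,  0.0012],
       [-0.    , -0.0013, -1.    ]]), 'force': array([-0.4439,  0.0071, -0.627 ]), 'moment': array([-0.0324, -0.0354, -0.0529]), 'grip_force': 0.0, 'gripper_width': 0.09141758758940305}
```

View pics/top0.png

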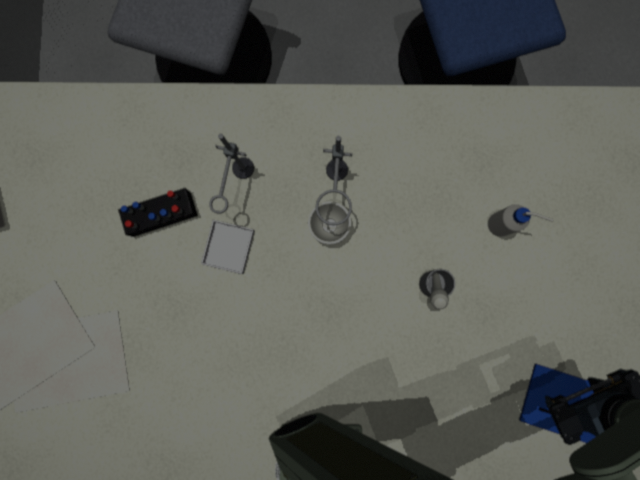

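View pics/side0.png

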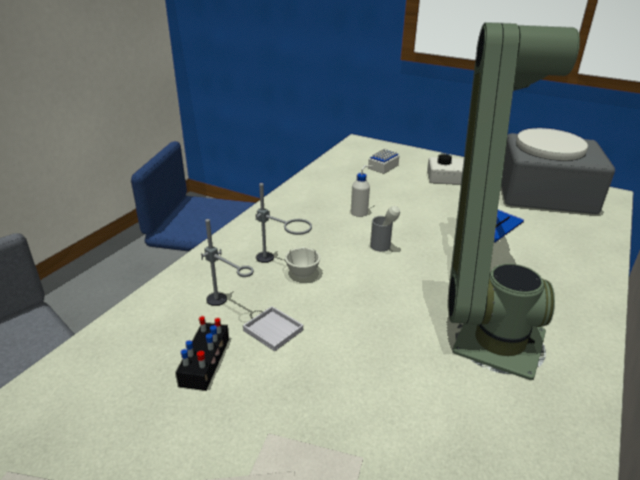

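The top view shows the small ring at about (219,205), with its shadow at (242,220), the tray around (228,247), the beaker at (436,283) with the pestle head at (440,299), and the large ring at (334,213). The side view shows the small ring at about (246,271), the tray at (273,328), the beaker at (381,232) and the pestle head at (393,213).

```bash
cat > h.py <<'E'
from bench import arm
import cv2, numpy as np
np.set_printoptions(precision=4,suppress=True)
def cam(n):
    s=arm.get_state(); c=arm.camera(n)
    if "pose" not in c:
        T=np.eye(4); T[:3,:3]=s["eef_rot"]; T[:3,3]=s["ee_pos"]; c["pose"]=T@c["mount"]
    return c
def ray(c,u,v):
    d=c["pose"][:3,:3]@np.array([(u-c["cx"])/c["fx"],(v-c["cy"])/c["fy"],1.]); return c["pose"][:3,3],d/np.linalg.norm(d)
def onplane(c,p,z):
    o,d=ray(c,*p); return o+d*(z-o[2])/d[2]
def tri(*obs):
    """least-squares meeting point of rays; returns point, max ray distance"""
    R=[ray(c,*p) for c,p in obs]; A=sum(np.eye(3)-np.outer(d,d) for o,d in R); b=sum((np.eye(3)-np.outer(d,d))@o for o,d in R)
    x=np.linalg.solve(A,b); return x,max(np.linalg.norm(np.cross(x-o,d)) for o,d in R)
def proj(c,X):
    q=np.linalg.inv(c["pose"])@np.append(X,1); return np.array([c["cx"]+c["fx"]*q[0]/q[2],c["cy"]+c["fy"]*q[1]/q[2]])
def down(yaw):
    """tool down, closing axis y at heading yaw+90deg (x at heading yaw)"""
    c,s=np.cos(yaw),np.sin(yaw); return np.array([[c,s,0],[s,-c,0],[0,0,-1.]])
E
python3 - <<'E'
from h import *
t,s=cam("top"),cam("side")
for n,a,b in [("small",(219,205),(246,271)),("large",(334,213),(298,227)),("head",(440,299),(393,213)),("uprightfoot s",(243,168),(217,299))]:
    print(n,tri((t,a),(s,b)))
print("tray",onplane(t,(228.5,247.5),.02),"beaker",onplane(t,(436,283),.1), "rack",onplane(t,(158,212),.09),"mortar",onplane(t,(329,223),.065),"bottle",onplane(t,(516,217),.19))
a=cv2.resize(t["color"][180:290,180:290],(400,400),interpolation=cv2.INTER_CUBIC); b=cv2.resize(t["color"][250:330,395:475],(400,400),interpolation=cv2.INTER_CUBIC)
cv2.imwrite("pics/c1.png",np.clip(np.hstack([a,b])*1.5,0,255).astype(np.uint8))
E
```

```text
small (array([0.6305, 0.2411, 0.1631]), np.float64(0.0003820500839625323))
large (array([ 0.6205, -0.0226,  0.1619]), np.float64(0.0061092254364768115))
head (array([ 0.4209, -0.271 ,  0.1452]), np.float64(0.00019926010205355833))
uprightfoot s (array([0.759 , 0.218 , 0.0062]), np.float64(3.450055166154066e-05))
tray [0.5447 0.2466 0.02  ] beaker [ 0.4586 -0.2719  0.1   ] rack [0.6241 0.4087 0.09  ] mortar [ 0.6055 -0.0134  0.065 ] bottle [ 0.6061 -0.4316  0.19  ]
```

View pics/c1.png

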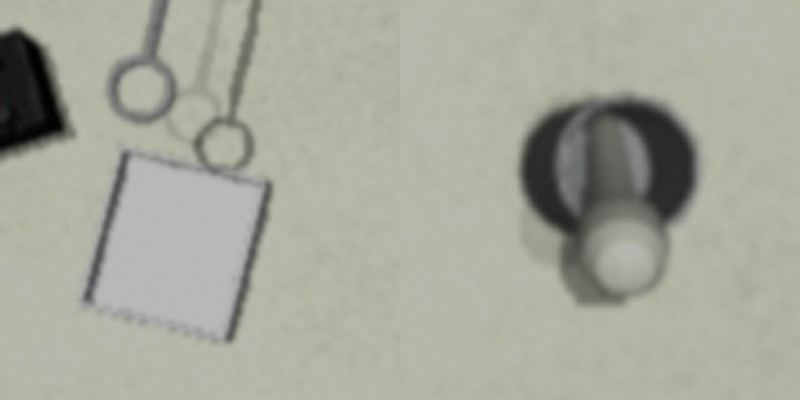

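The tray is a pale square whose centre is at about (229,247), its own x heading roughly -14°. In the right-hand crop the pestle head leans straight toward the robot, its top at about (440,300). The measured sizes agree with the text: ring height 0.163 m, ring to upright 0.131 m, tray to ring 0.086 m.

```bash
python3 - <<'E'
from h import *
t=cam("top"); g=t["color"]
# rack: very dark blob
m=(g[150:270,90:215].max(2)<45).astype(np.uint8); n,l,st,ce=cv2.connectedComponentsWithStats(m); k=1+np.argmax(st[1:,4])
pts=np.argwhere(l==k)[:,::-1]+[90,150]; box=cv2.boxPoints(cv2.minAreaRect(pts.astype(np.float32)))
print("rack box px",box); print(np.array([onplane(t,p,.05) for p in box]))
# tray: floor whitish/less yellow than bench; sat mask
hsv=cv2.cvtColor(g,cv2.COLOR_BGR2HSV); r=hsv[215:280,195:262]
m=((r[...,1]<18)&(r[...,2]>120)).astype(np.uint8); n,l,st,ce=cv2.connectedComponentsWithStats(m); k=1+np.argmax(st[1:,4])
rect=cv2.minAreaRect((np.argwhere(l==k)[:,::-1]+[195,215]).astype(np.float32)); b=cv2.boxPoints(rect)
P=np.array([onplane(t,p,.012) for p in b]); print("tray",rect,P.mean(0),[np.linalg.norm(P[i]-P[i-1]) for i in range(4)],P)
E
```

```text
rack box px [[117.7377 209.6437]
 [188.693  186.6875]
 [198.065  215.6554]
 [127.1096 238.6116]]
[[0.6355 0.5271 0.05  ]
 [0.6972 0.3476 0.05  ]
 [0.6225 0.3206 0.05  ]
 [0.5614 0.4991 0.05  ]]
tray ((228.17648315429688, 247.29412841796875), (34.92512893676758, 39.775840759277344), 14.03624439239502) [0.5462 0.2493 0.012 ] [np.float64(0.09149351029097226), np.float64(0.10393299331162298), np.float64(0.09218064901925177), np.float64(0.10366140928774659)] [[0.5059 0.3047 0.012 ]
 [0.6076 0.2832 0.012 ]
 [0.5863 0.1935 0.012 ]
 [0.485  0.2157 0.012 ]]
```

```bash
python3 - <<'E'
from h import *
a=np.radians(-13.5); f=np.array([np.cos(a),np.sin(a),0]); l=np.array([-f[1],f[0],0]); u=np.array([0,0,1.])
k=np.radians(15); z=np.sin(k)*f-np.cos(k)*u; x=-(np.cos(k)*f+np.sin(k)*u); R=np.c_[x,np.cross(z,x),z]
c=np.array([.546,.2485,0]); ring=np.array([.6305,.2411,0])
s=c-.1055*f-.015*l+.0075*u; mv=(ring-c)-.004*f; e=s+.03*f+mv
print(s,e,arm.inverse_kinematics(s+.2*u,R),arm.inverse_kinematics(s,R),arm.inverse_kinematics(e,R))
p=arm.get_state()["ee_pos"]; arm.line_to(p+.1*u); arm.grip(.06,10)
arm.goto(s+.25*u,R); arm.line_to(s,v=.2); print(arm.get_state()["force"])
arm.line_to(s+.022*f,v=.08); arm.line_to(e,v=.05); S=arm.get_state(); print(S["time"],S["force"],S["ee_pos"]-e)
arm.line_to(e-.06*f,v=.15); arm.line_to(e-.08*f+.28*u,v=.25)
print(arm.get_state()["time"])
t,sd=cam("top"),cam("side")
A=cv2.resize(t["color"][170:280,180:290],(400,400),interpolation=cv2.INTER_CUBIC); B=cv2.resize(sd["color"][240:360,200:320],(400,400),interpolation=cv2.INTER_CUBIC)
cv2.imwrite("pics/c2.png",np.clip(np.hstack([A,B])*1.5,0,255).astype(np.uint8))
E
```

```text
[0.4399 0.2585 0.0075] [0.5497 0.2451 0.0075] [ 36.6537   7.9619 106.3539 -13.7519  56.7114 -33.1759] [ 36.6537  22.8413 121.6195 -24.9809  28.0687 -18.4785] [ 28.4694  28.1866 110.5776 -19.3818  31.436  -32.3084]
[-0.0521 -0.6917 -0.3592]
8.3833 [-1.6876 -0.5464  0.3919] [-0.0001  0.      0.    ]
10.2083
```

View pics/c2.png

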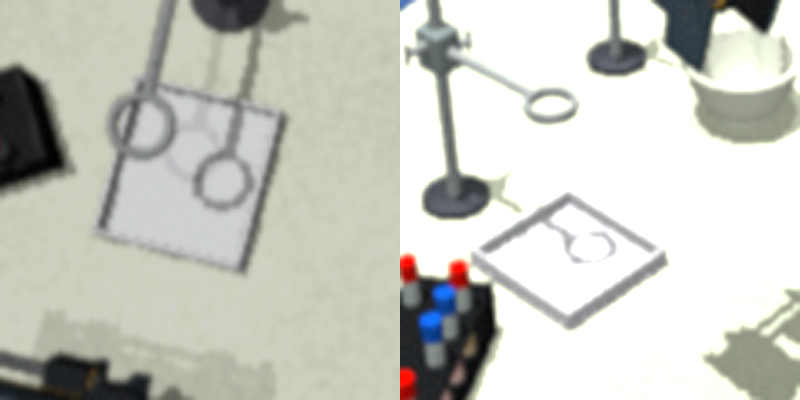

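The tray lies flat, its centre at about (232.7,218.3) in the top view. That is about 11 mm from the ring centre, so step 1 should be met. The side crop confirms it is flat, with the ring unharmed. Next is the pestle.

```bash
python3 - <<'E'
from h import *
import pickle
t=cam("top"); P=onplane(t,(232.7,218.3),.02); print("tray",P, np.linalg.norm((P-[.6305,.2411,0])[:2]))
R=down(0); out=[]
for i,p in enumerate([(.40,-.27,.32),(.43,-.21,.32)]):
    p=np.array(p); print(arm.inverse_kinematics(p,R))
    (arm.goto if i==0 else arm.line_to)(p,R)
    if i==0: arm.grip(.09,10)
    arm.sleep(.3); out.append(cam("wrist"))
out.append(cam("top")); out.append(cam("side"))
pickle.dump(out,open("w.pkl","wb")); print(arm.get_state()["time"])
cv2.imwrite("pics/w1.png",np.hstack([cv2.resize(o["color"],(400,300),interpolation=cv2.INTER_AREA) for o in out[:2]]))
E
```

```text
tray [0.6213 0.2382 0.02  ] 0.009605504668199741
[-35.3848   6.8886  89.6006  -0.      83.5108  54.6152]
[-27.4066   6.5009  90.0533  -0.      83.4458  62.5934]
14.3417
```

View pics/w1.png

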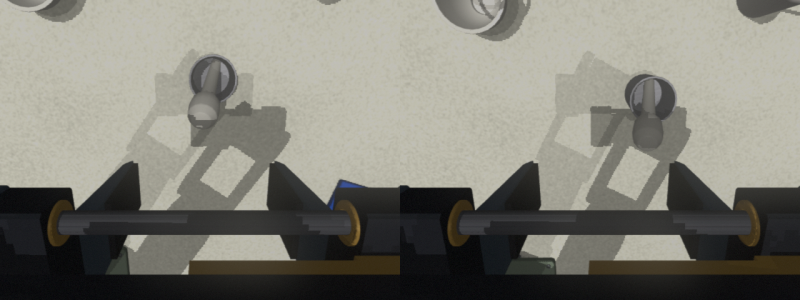

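In the first wrist view (half-size picture) the beaker rim is around (213,77) and the head around (204,108). In the second the rim is at (651-400,98) and the head at (648-400,133). Both are partly shaded by the gripper, so I'll take a closer crop to read the outlines.

```bash
python3 - <<'E'
from h import *
import pickle
o=pickle.load(open("w.pkl","rb"))
cl=lambda im:cv2.convertScaleAbs(im,alpha=1.6)
a=cl(cv2.resize(o[0]["color"][70:220,270:420],(400,400),interpolation=cv2.INTER_CUBIC)); b=cl(cv2.resize(o[1]["color"][110:260,325:475],(400,400),interpolation=cv2.INTER_CUBIC))
cv2.imwrite("pics/w2.png",np.hstack([a,b]))
E
```

```text
(no output)
```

View pics/w2.png

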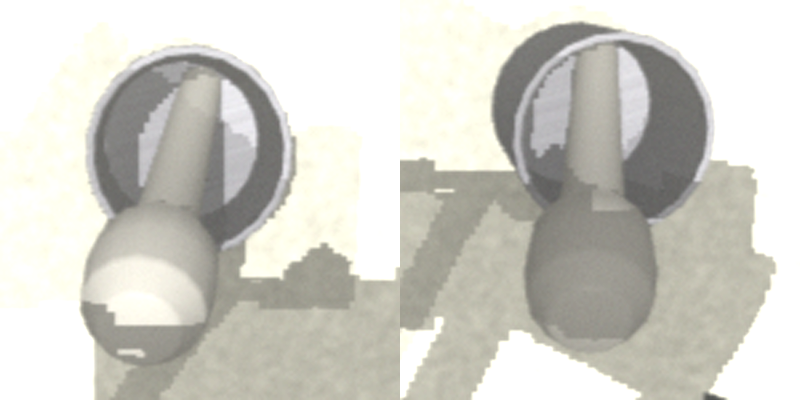

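In the left crop the head's widest chord is centred at about (149,283), the handle end at (203,75) and the rim at (190,148). In the right crop they are at (191,272), (197,50) and (214,133), x counted from the seam.

```bash
python3 - <<'E'
from h import *
import pickle
o=pickle.load(open("w.pkl","rb"))
A=lambda x,y:(270+.375*x,70+.375*y)
B=lambda x,y:(325+.375*x,110+.375*y)
h=tri((o[0],A(149,283)),(o[1],B(191,272)));print("head wrist",h)
print("head all",tri((o[0],A(149,283)),(o[1],B(191,272)),(o[2],(440,299)),(o[3],(393,213))), "top/side",tri((o[2],(440,299)),(o[3],(393,213))))
e=tri((o[0],A(203,75)),(o[1],B(197,50)));print("end",e)
r=tri((o[0],A(190,148)),(o[1],B(214,133)));print("rim",r, onplane(o[2],(436.5,283),.1))
d=h[0]-e[0]; print(np.linalg.norm(d),np.degrees(np.arccos(d[2]/np.linalg.norm(d))),np.degrees(np.arctan2(d[1],d[0])))
E
```

```text
head wrist (array([ 0.4228, -0.2706,  0.146 ]), np.float64(0.00029576313960819056))
head all (array([ 0.4217, -0.271 ,  0.1447]), np.float64(0.0011445843767939503)) top/side (array([ 0.4209, -0.271 ,  0.1452]), np.float64(0.00019926010205355833))
end (array([ 0.4842, -0.2918,  0.0145]), np.float64(0.0013547835982390109))
rim (array([ 0.4606, -0.2843,  0.0998]), np.float64(0.0005523394931954219)) [ 0.4586 -0.2731  0.1   ]
0.14665321498323589 26.29964544080532 160.94935962143438
```

Measured against the text: the head is at 0.146 m (expected about 0.147), the lean 26° at azimuth 161°, the rim height 0.0998 m, and the head-to-beaker azimuth 160°. All agree, so I'll grasp along the pestle's axis.

```bash
cat >> h.py <<'E'
def lean(T,az):
    """tool frame looking down along a pestle axis leaning T rad toward heading az; returns R, axis"""
    s,c=np.sin(T),np.cos(T); e=np.array([np.cos(az),np.sin(az),0]); u=np.array([0,0,1.])
    p=s*e+c*u; x=-c*e+s*u; return np.c_[x,np.cross(-p,x),-p],p
E
python3 - <<'E'
from h import *
R,p=lean(np.radians(25.5),np.radians(161)); head=np.array([.4222,-.2708,.1455]); g=head-.019*p
print(R,g,arm.inverse_kinematics(g+.1*p,R),arm.inverse_kinematics(g,R))
arm.goto(g+.1*p,R); arm.line_to(g,v=.12); S=arm.get_state(); print(S["force"])
arm.grip(.02,25); S=arm.get_state(); print(S["gripper_width"],S["grip_force"],S["force"],S["time"])
E
```

```text
[[ 0.8534 -0.3256  0.4071]
 [-0.2939 -0.9455 -0.1402]
 [ 0.4305  0.     -0.9026]] [ 0.4299 -0.2735  0.1284] [-42.0565  -3.0508 119.7206  15.011   40.615   57.4788] [-39.4453   7.3292 124.3191  20.3077  25.6774  52.9584]
[-0.4121  0.0013  0.2436]
0.04083617380324007 25.00003695487976 [ 0.189  -0.1031  0.3376] 16.8833
```

```bash
python3 - <<'E'
from h import *
import pickle
S=arm.get_state(); R,p=lean(np.radians(25.5),np.radians(161)); g=S["ee_pos"]
arm.line_to(g+.02*p,v=.06); arm.line_to(g+.15*p,v=.12); q=g+.15*p
print(arm.get_state()["gripper_width"],arm.get_state()["force"])
q[2]=.40; V=down(np.radians(-19)); arm.line_to(q,V,v=.2)
W=down(np.radians(170)); h=np.array([.6305,.2411,.345]); 
print(arm.inverse_kinematics(h+[-.05,0,.055],W))
arm.goto(h+[-.05,0,.055],W); arm.line_to(h,v=.12); arm.sleep(.4)
S=arm.get_state(); print(S["time"],S["gripper_width"],S["force"],S["ee_pos"])
o=[cam("wrist"),cam("top"),cam("side")]; pickle.dump(o,open("v.pkl","wb"))
cl=lambda im:cv2.convertScaleAbs(im,alpha=1.3)
cv2.imwrite("pics/v1.png",np.hstack([cv2.resize(cl(o[0]["color"]),(400,300)),cv2.resize(cl(o[2]["color"][170:290,170:330]),(400,300),interpolation=cv2.INTER_CUBIC)]))
E
```

```text
0.04068815442946936 [-0.2151 -0.5355 -2.1889]
[ 21.5064  21.0902  59.5156  -0.      99.3942 -58.4936]
22.575 0.040778223901524226 [-0.3491  0.503  -1.981 ] [0.6304 0.2412 0.3455]
```

View pics/v1.png

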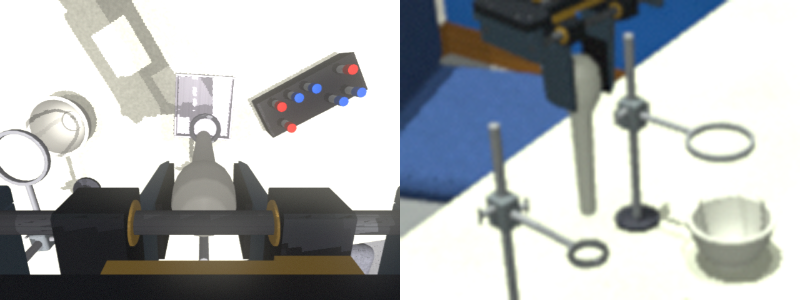

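The pestle hangs straight down in the grip. In the side crop its handle end is at (588,212) above the ring centre at (588,253), and in the wrist view the end lies over the ring near (204,128). A full-size crop will give the fine offset.

```bash
python3 - <<'E'
from h import *
import pickle
o=pickle.load(open("v.pkl","rb")); cl=lambda im:cv2.convertScaleAbs(im,alpha=1.)
a=cl(cv2.resize(o[0]["color"][160:260,280:380],(400,400),interpolation=cv2.INTER_CUBIC)); b=cl(cv2.resize(o[2]["color"][190:290,200:300],(400,400),interpolation=cv2.INTER_CUBIC))
cv2.imwrite("pics/v2.png",np.hstack([a,b]))
E
```

```text
(no output)
```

View pics/v2.png

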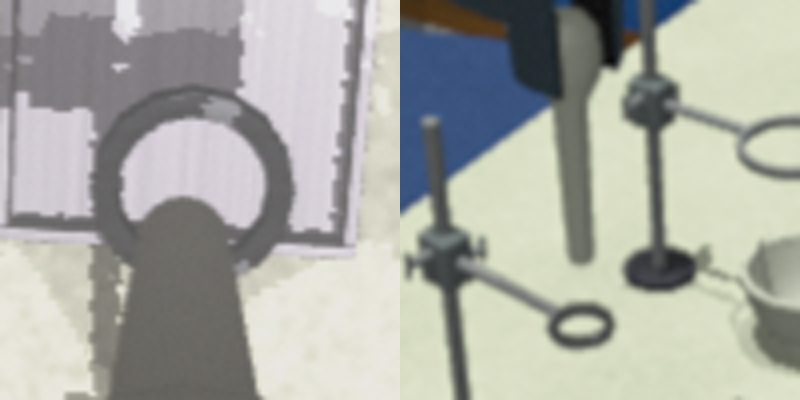

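In the wrist crop the ring's upper face is centred at about (193,183) and the handle end at (184,240). In the side crop the ring is at (180.5,323) and the handle end at (181,258). I'll triangulate both.

```bash
python3 - <<'E'
from h import *
import pickle
o=pickle.load(open("v.pkl","rb")); w,t,s=o
A=lambda x,y:(280+.25*x,160+.25*y)
B=lambda x,y:(200+.25*x,190+.25*y)
rw,rs,ew,es=A(193,183),B(180.5,323),A(184,240),B(181,258)
r=tri((w,rw),(s,rs)); r3=tri((w,rw),(s,rs),(t,(219,204.9))); e=tri((w,ew),(s,es)); print("ring",r,r3,onplane(w,rw,.165),onplane(s,rs,.165),onplane(t,(219,204.9),.165)); print("end",e,onplane(w,ew,.2115),onplane(s,es,.2115))
print("vertical at pestle in side:",[proj(s,(.6304,.2412,z)) for z in (.2115,.26,.31)], "crop", [((proj(s,(.6304,.2412,z))-[200,190])/.25) for z in (.2115,.31)])
print("vertical wrist crop",[((proj(w,(.6304,.2412,z))-[280,160])/.25) for z in (.165,.2115,.25)])
E
```

```text
ring (array([0.6328, 0.2422, 0.1639]), np.float64(4.015261154504384e-06)) (array([0.6321, 0.2417, 0.1635]), np.float64(0.0019189671416481493)) [0.6326 0.2423 0.165 ] [0.6319 0.2435 0.165 ] [0.6301 0.2404 0.165 ]
end (array([0.6309, 0.2402, 0.2139]), np.float64(0.0006463224381773391)) [0.6321 0.2404 0.2115] [0.6325 0.237  0.2115]
vertical at pestle in side: [array([244.9817, 255.5066]), array([243.7627, 239.2918]), array([242.4539, 221.883 ])] crop [array([179.9269, 262.0263]), array([169.8156, 127.532 ])]
vertical wrist crop [array([186.2547, 174.0664]), array([186.8614, 230.3809]), array([187.5108, 290.6559])]
```

```bash
python3 - <<'E'
from h import *
P=np.array([.6322,.2427,.345]); arm.line_to(P,v=.05); arm.sleep(.2); f0=arm.get_state()["force"]
arm.line_to([*P[:2],.29],v=.06); print(arm.get_state()["force"]-f0)
for z in (.25,.21,.188):
    arm.line_to([*P[:2],z],v=.05); arm.sleep(.1); f=arm.get_state()["force"]-f0; print(z,f)
    if np.linalg.norm(f)>4: break
else:
    while z>.166:
        z-=.0015; arm.line_to([*P[:2],z],v=.02); f=arm.get_state()["force"]-f0
        if np.linalg.norm(f)>1: print(round(z,4),f)
        if f[2]>3.5 or np.linalg.norm(f)>8: break
S=arm.get_state(); print(S["time"],S["ee_pos"],S["force"]-f0,S["gripper_width"])
o=[cam("wrist"),cam("side")]
cl=lambda im:cv2.convertScaleAbs(im,alpha=1.2)
cv2.imwrite("pics/z1.png",np.hstack([cl(cv2.resize(o[0]["color"],(400,300))),cl(cv2.resize(o[1]["color"][220:310,185:305],(400,300),interpolation=cv2.INTER_CUBIC))]))
E
```

```text
[-0.3877 -1.8132 -0.315 ]
0.25 [-0.7999 -1.4651  0.1471]
0.21 [-0.9857 -0.094  -0.655 ]
0.188 [-0.0375 -0.2452  0.4511]
0.1835 [-0.5172 -0.2619 -1.3269]
0.1805 [-1.0623 -0.3655 -0.801 ]
0.173 [ 2.0008 -1.1885  1.9344]
0.1715 [ 3.2988 -1.6105  5.1485]
29.7833 [0.6332 0.2426 0.1724] [ 3.2988 -1.6105  5.1485] 0.04049611780242093
```

View pics/z1.png

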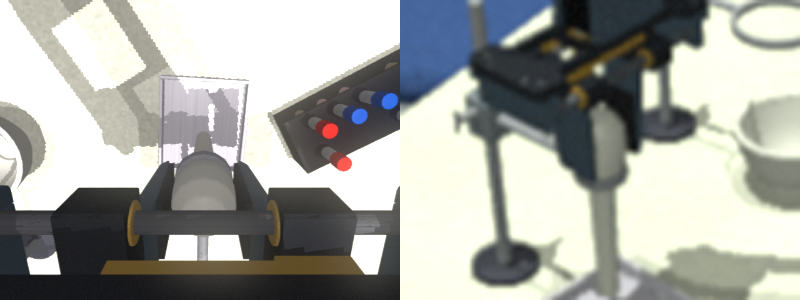

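The shoulder has met the ring: the TCP is at 0.172 m, where 0.172–0.174 was predicted, with 5 N of support. The pictures show the handle through the ring over the tray and the head just above the ring. I'll ease the side force, release and back off upwards.

```bash
python3 - <<'E'
from h import *
arm.line_to([.6335,.2422,.1715],v=.02); arm.sleep(.2); print(arm.get_state()["force"])
arm.grip(.0405,4); arm.sleep(.2); S=arm.get_state(); print(S["force"],S["gripper_width"])
arm.grip(.046); arm.sleep(.3); arm.grip(.085); arm.sleep(.2); S=arm.get_state(); print(S["force"],S["grip_force"])
p=S["ee_pos"]; arm.line_to([p[0],p[1],.26],v=.1); arm.line_to([p[0]-.02,p[1],.38],v=.15)
arm.goto([.42,.10,.40],down(np.radians(140))); arm.sleep(.5); print(arm.get_state()["time"])
t,s=cam("top"),cam("side")
cl=lambda im:cv2.convertScaleAbs(im,alpha=1.2)
cv2.imwrite("pics/f.png",np.hstack([cl(cv2.resize(t["color"][165:255,165:285],(400,300),interpolation=cv2.INTER_CUBIC)),cl(cv2.resize(s["color"][195:375,180:420],(400,300),interpolation=cv2.INTER_CUBIC))]))
E
```

```text
[ 2.4542 -1.1927  5.4531]
[ 2.5443 -0.5538  5.3875] 0.04161174330056581
[ 0.0151  0.0595 -0.6161] 0.0
35.7417
```

View pics/f.png

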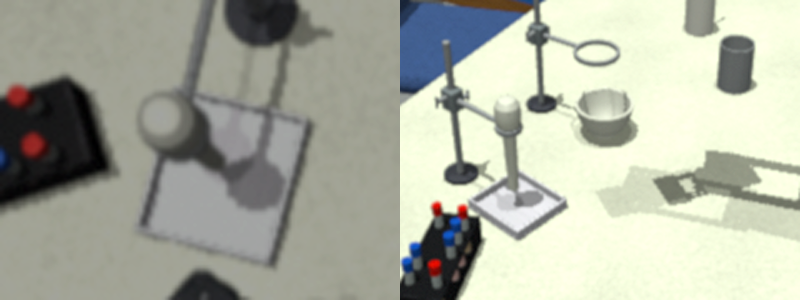

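```bash
python3 - <<'E'
from h import *
t,s=cam("top"),cam("side")
h=((165+166*.3),(165+124*.3)); g=(180+108*.6,195+110*.6); e=(180+113*.6,195+200*.6)
print("head",tri((t,h),(s,g)),onplane(t,h,.195)); print("handle end in side at z=.04",onplane(s,e,.042), [proj(s,(.632,.242,z)) for z in (.042,.193)],e,g)
arm.close_job()
E
```

```text
head (array([0.6308, 0.2429, 0.1954]), np.float64(0.00020974890252892396)) [0.6307 0.2429 0.195 ]
handle end in side at z=.04 [0.6151 0.2686 0.042 ] [array([248.2323, 307.4895]), array([244.7356, 261.5083])] (247.8, 315.0) (244.8, 261.0)
the job is handed in; nothing more can be done
```

The job is handed in: the pestle hangs handle-down and released in the small ring, its head measured at 0.195 m within about 2 mm of the ring's axis. The tray lies flat about 10 mm off the ring's centre, and the last pictures show the beaker still standing and no visible shift of the mortar, rack or bottle. The verdict itself was not shown to me.

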